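# Hang a forged bracket on the finishing line rail

## Task

Take the C-hook hanger with the orange grip tab, carrying its forged bracket, off the loading stand and hang it on the finishing-line rail: lift its nose over the yellow anti-jump lip, lower it behind the lip onto the brass carrier bar, and bring it along the bar until the nose drops into the bar's notch. Seat it all the way down in the notch, let go and leave it hanging there upright and still. Be gentle with the line: do not ram, drag hard or pry the hanger against it, and leave the hanger with the green tab and the things on the bench where they are.

Things in the scene. Friction and masses are not known exactly. Their poses are not given: they have to be found in the camera images.
- hanger_grip (a point): Centre of the orange tab of the hanger to be hung: 22 (x) x 12 (y) x 36 mm tall, 66 mm above the nose's tip. Grip it from above across its 12 mm, fingers closing along y; the crown is 18 mm below this point. Axes are the hanger's: z up, y across the flat, -x from nose to shank (to the robot at the start).
- hanger_nose (a point): Middle of the flat underside (tip) of that hanger's nose, a downward finger 8 mm thick (x), 12 mm wide (y), 36 mm long from the crown's underside to the tip. Axes as the hanger's. At the start it stands on the loading stand's ledge.
- hanger: The whole hanger, origin at the nose's tip: steel C-hook 12 mm thick in y, 0.37 to 0.58 kg, balanced under its nose. Crown from the nose to x = -34 mm; shank x -34 to -24; lower arm x -34 to 25, z -60 to -48, returning under the nose; below it a dark forged bracket (x 11 to 23, y -30 to 30) down to z = -140 mm. Hangs upright from the nose.
- rail_mid (a point): Finishing-line rail (fixed channel 400 mm long): point half-way along, midway across the channel, at the height of the brass bar's top, 200 mm above the bench. y along the rail, x away from the robot, z up. Channel open at the top, inside x -7 to 7 mm; robot side: yellow lip; far side: grey web 4 mm thick, top 20 mm above this point; underside 15 mm below it.
- rail_lip (a point): Middle of the top edge of the yellow anti-jump lip, 4 mm thick (x -11 to -7 mm from rail_mid), 16 mm above the bar's top. The nose's tip must pass over it while the lower arm (48 mm below the tip) passes under the channel: tip between 16 and 33 mm above the bar's top.
- rail_bar_zone (a point): Middle of the channel's floor, 10 mm below rail_mid. On it lies the flat brass carrier bar with one through notch, 16 mm along y, 10 mm deep; a seated nose stands on this floor. The line stops anywhere: the notch's middle is not measured, between y = -60 and 30 mm here; seen from above as a gap, or felt by sliding the nose on the bar. A brake holds the bar up to 60 N along y.
- rail: The whole rail with posts, drip tray, carrier bar; origin on the bench below rail_mid, same axes. Posts at y -188 and 188 mm behind the web (x 11 to 41), a blue motor behind the -y post (x to 91); open below but for a tray 14 mm tall on the bench. Outside y -110 to 40 mm the bar runs under fixed grey shoes.
- stand_seat (a point): Top of the loading stand's ledge (fixed), 170 mm above the bench, where the nose's tip rests at the start; x away from the robot, z up. Ledge 40 mm wide, 10 mm thick; front stop 5 mm high (x -12 to -8), rear stop 12 mm high (x 6 to 12), post x 48 to 66. To free the hanger raise it 8 to 30 mm and draw it 50 mm or more to -x.
- parked: A second, like hanger with a green tab, already hanging at the rail's +y end (nose tip at y = 140 mm on the rail, 10 mm below the bar's top). To be left alone.
- wax_tin: Brass-coloured round tin with a white lid, 72 mm across, 55 mm tall, at the back of the bench; origin under its middle. Bystander.
- hammer: Hammer 280 mm long lying across the bench between the robot and the line. Bystander.
- brush: Brush 200 mm long lying at the back right. Bystander.
- punch_cup: Dark steel cup 70 mm across, 85 mm tall, at the back left; origin under its middle. Bystander.
- blank: Dark steel bar blank 90 x 35 x 12 mm lying at the back; origin under its middle. Bystander.
- tongs: Dark steel tongs, 225 mm long, lying at the right; origin at the rivet's underside. Bystander.
Not all that is in view belongs to the job. What is shaped like the hanger but blue or pink is not meant.

How it is judged:
By the outcome, as a careful person would: the job done as asked, in the order asked, and still so for the second after the job is handed in, with the robot touching nothing.
It also fails if it takes over 72 s, if anything falls off the work surface, if the arm or the gripper's body presses on something with over 40 N, if the wrist force passes 120 N, or if a joint passes its speed limit or range.

## Robot

A 7-joint arm with a two-finger parallel gripper is mounted at the origin on the work surface. World frame = base frame: x ahead of the robot, y to its left, z up, the work surface at z = 0. Lengths are in m, angles in rad, forces in N, time in s.
With the tool pointing down it reaches from about 0.4 to 0.85 m from the base axis. Payload 10.4 kg.
Tool frame: the origin (TCP) lies at the very end of the fingers, on their centre line; the grasp point (between the pads) lies 19 mm behind it; z points along the fingers, y is the direction in which the jaws open and shut (so a half turn about z gives the same grasp; the last joint's range is limited). The gripper opens to 87 mm and grips with 3 to 60 N. Pads are 19 mm wide; open, the fingers measure 117 mm over their backs; the gripper's body (75 mm by 190 mm) begins 51 mm behind the grasp point.
Start: joints at [-1.183, 0.332, -0.065, 1.46, 0.022, 1.35, -0.088], TCP at [0.25, 0.573, 0.223] pointing down, gripper open.
Joint ranges: [-2.6, 2.6], [-0.5, 2.12], [-1.47, 1.34], [0.16, 2.42], [-1.27, 4.41], [0.06, 2.06], [-2.6, 2.6]. Speed limits (rad/s): [2.22, 2.22, 2.79, 2.79, 3.14, 3.14, 3.14].

## Interface

Orientations are given as a unit quaternion [x, y, z, w].
In Python, from bench import r, eyes, job gives the robot as it stands. The module is installed in compiled form; this text tells all that it offers.
- The arm moves only by the tool play_rows, never from a script. Its argument "motion" is a list of rows, each a list of 7 numbers: the shift along the tool's x, y, z as a fraction of full scale, then the turn, a rotation vector about the tool's x, y, z as a fraction of full scale, then the opening in per cent of the stroke, from 0 (shut) to 100 (fully open). A call has 1 to 5 rows; each row is the pose to reach, as a shift and turn from the pose commanded when the call began, along the tool's axes at that moment; what a row does not reach only later rows make up. Full scale, the value 1, is 0.2 m for a shift and 90 degrees for a turn. A row lasts 1/8 s, in which the tool goes at most 62.5 mm and 10.7 degrees, less where a joint would pass 70% of its speed; a pose out of reach is approached as far as the arm can. A call with a number of a shift or a turn outside -1 to 1 is refused whole. A call with a gripper value outside its range is refused whole. The fingers move at their own pace and stop on an object; "squeeze" is the grip in N (left out, the last holds). Time passes only in rows, so rows that repeat a pose let the fingers close. It gives the time, the measured TCP pose, the force and the opening at its end, in the units of the state.
- r.read_state(): the state, without advancing time (a new reading comes with each control period).
- eyes.camera(name): name is "side" or "top" or "wrist"; returns a dict with "image" (400x640x3 uint8, red, green, blue), "mtx" (3x3 intrinsics, pixels), "R" (3x3) and "t" (3): a world point X has camera coordinates R X + t. Camera axes: x right, y down, z forward; pixel columns grow to the right and rows downward; lengths in m; the calibration is good to about 2 mm. A picture is of the moment at which its call begins. There is no depth.
- job.close_job(): hands the job in, once; it reports no verdict.
Trained networks look in a picture, given as the dict that the camera call returned (one of the last four; its "shot" number tells which), for a name from the list of things; names that differ only in an ending like _2 or _b are one class to them, and where a whole thing is asked for, a point or a joint stands for the part that bears it (a point fixed in the world has none). Each returns a list of dicts, best first, with "p" (0 to 1); they miss things now and then, are a little off and sometimes report something else, mostly with a low value. They report only what shows in the picture. A call takes as long as a camera call. They do not tell look-alikes from the thing itself.
- eyes.regions_of(picture, label): "region" (400x640 bool, what is visible of it) and "xy" ([column, row] in pixels, amid what is visible of it).
- eyes.landmark_of(picture, label): "xy" ([column, row] in pixels: a listed point, or the origin of a listed thing).
The state is a dict: "time": time; "joint_positions": joint angles; "joint_vel": joint speeds; "joint_torque": joint torques, N m; "ee_pos": TCP position; "eef_rot": TCP orientation; "ft_force": force on the tool from outside, world axes, zero at the start; "torque": the same for the moment, N m; "width": finger opening in m.
Only numpy, scipy, OpenCV 4.12 (cv2) and the standard library are available. Lean on these libraries where they do the work, as an engineer would, in place of code of your own. Each camera call takes 0.05 s, during which the arm holds its last target. There are 200 camera calls.

## Working session

There is one attempt and no reset: what is moved stays moved. The work goes in short steps, Python scripts to look and compute and a tool call to move; the robot and the scene stay as the last step left them, time stands still between calls to the robot, and variables do not carry over. Pictures are saved under pics/ and viewed, about 8 in all and at most 12, crops included, and the job is handed in when it is done.

Besides the shell and the picture viewer there is one more tool, called after "Request:" as name(argument=value, ...) on one line, values as JSON. play_rows: Moves the arm, as the interface text tells. Shift numbers are shares of 0.2 m and turn numbers shares of 90 degrees, none past 1 either way. Its arguments: {"type":"object","properties":{"motion":{"type":"array","items":{"type":"array","items":{"type":"number"}}},"squeeze":{"type":"number"}},"required":["motion"]}

```bash
mkdir -p pics
cat > h.py <<'E'
import numpy as np, cv2
from bench import r, eyes, job
from scipy.spatial.transform import Rotation as Ro
def ray(c,xy):
    d=c["R"].T@np.linalg.solve(c["mtx"],[xy[0],xy[1],1.]); o=-c["R"].T@c["t"]; return o,d/np.linalg.norm(d)
def onz(c,xy,z):
    o,d=ray(c,xy); return o+d*(z-o[2])/d[2]
def tri(obs):
    A=np.zeros((3,3));b=np.zeros(3);rs=[ray(c,x) for c,x in obs]
    for o,d in rs:
        P=np.eye(3)-np.outer(d,d);A+=P;b+=P@o
    X=np.linalg.solve(A,b)
    return X,[round(float(np.linalg.norm((np.eye(3)-np.outer(d,d))@(X-o)))*1000,1) for o,d in rs]
def proj(c,X):
    p=c["mtx"]@(c["R"]@np.array(X)+c["t"]); return p[:2]/p[2]
def save(c,n,box=None,s=1):
    im=c["image"][:,:,::-1]
    if box: im=im[box[1]:box[3],box[0]:box[2]]
    cv2.imwrite("pics/"+n,cv2.resize(im,None,fx=s,fy=s,interpolation=cv2.INTER_CUBIC))
E
python3 - <<'E'
from h import *
np.set_printoptions(precision=4,suppress=True)
s=eyes.camera("side");t=eyes.camera("top")
cv2.imwrite("pics/a.png",cv2.resize(np.vstack([s["image"],t["image"]])[:,:,::-1],(480,600)) if 0 else s["image"][:,:,::-1]); save(t,"b.png")
for n in ["hanger_grip","hanger_nose","rail_mid","rail_lip","rail_bar_zone","stand_seat","parked","hanger","rail"]:
    a=eyes.landmark_of(s,n);b=eyes.landmark_of(t,n)
    print(n,[(np.round(x["xy"],1).tolist(),round(x["p"],2)) for x in a[:3]],[(np.round(x["xy"],1).tolist(),round(x["p"],2)) for x in b[:3]])
    if a and b: print("   ",*tri([(s,a[0]["xy"]),(t,b[0]["xy"])]))
print(-s["R"].T@s["t"],-t["R"].T@t["t"]); st=r.read_state();print(st["ee_pos"],st["eef_rot"],st["time"],st["width"],st["ft_force"])
E
```

```text
hanger_grip [([194.5, 191.6], 0.95), ([372.3, 203.4], 0.74), ([272.9, 320.2], 0.56)] [([387.6, 273.3], 0.79), ([379.1, 175.6], 0.76), ([204.3, 315.6], 0.75)]
    [ 0.2637 -0.19    0.3636] [65.9, 65.9]
hanger_nose [([215.4, 190.7], 0.8), ([368.3, 230.8], 0.79), ([255.4, 334.3], 0.67)] [([212.9, 295.2], 0.87), ([401.1, 292.0], 0.61), ([373.5, 179.2], 0.47)]
    [0.2405 0.2681 0.0152] [1.5, 1.5]
rail_mid [([328.9, 127.8], 0.98), ([367.6, 203.7], 0.33), ([328.7, 130.7], 0.19)] [([223.7, 163.2], 0.65), ([221.6, 170.4], 0.33)]
    [0.5882 0.205  0.2055] [4.5, 4.5]
rail_lip [([329.4, 123.9], 0.69)] [([218.1, 166.6], 0.74), ([398.1, 125.7], 0.73), ([235.4, 177.9], 0.26)]
    [0.5856 0.2162 0.2111] [2.9, 2.9]
rail_bar_zone [([401.4, 208.4], 0.73), ([330.7, 130.1], 0.71)] [([223.0, 163.6], 0.79), ([244.4, 125.8], 0.43), ([335.1, 132.5], 0.21)]
    [ 0.7537  0.2561 -0.1787] [100.8, 100.8]
stand_seat [([380.8, 179.2], 0.64), ([371.5, 229.8], 0.57)] [([373.2, 180.7], 0.87)]
    [ 0.5594 -0.1734  0.2956] [22.1, 22.1]
parked [([321.6, 109.1], 0.8)] [([170.7, 159.0], 0.81)]
    [0.6052 0.3472 0.1867] [0.7, 0.7]
hanger [([369.7, 227.1], 0.87), ([215.4, 193.8], 0.86)] [([212.2, 293.0], 0.96), ([376.0, 175.8], 0.75), ([399.6, 294.7], 0.63)]
    [0.4424 0.1111 0.063 ] [235.4, 235.4]
rail [([330.8, 184.4], 0.68)] [([236.4, 179.8], 0.76), ([172.0, 154.8], 0.23)]
    [ 0.5849  0.2123 -0.0039] [4.6, 4.6]
[ 0.2248 -0.9595  0.942 ] [ 0.3889 -0.0584  1.325 ]
[0.2495 0.573  0.2226] [ 0.2039  0.979   0.     -0.    ] 1.0 0.08703847705108986 [-0.4461  0.1543  0.0979]
```

View pics/a.png

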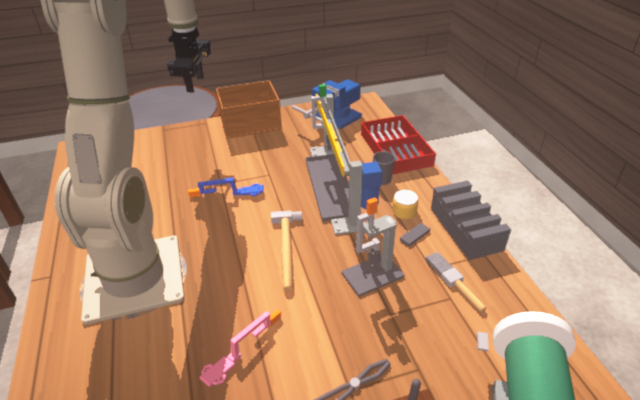

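View pics/b.png

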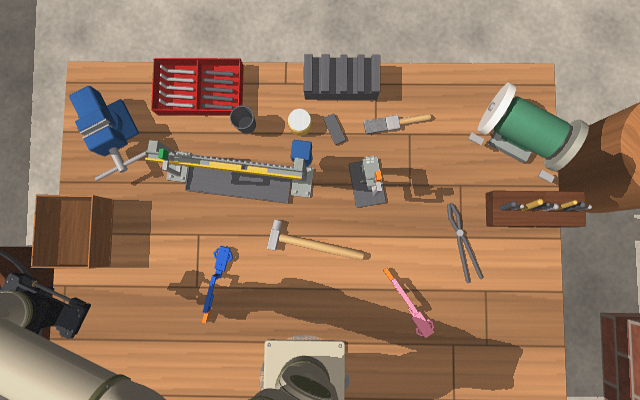

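The candidates are the blue hanger (side 215,190), the pink one (side 240,345) and the one on the stand (side 372,204; top 379,176). Only the one on the stand has a steel body and an orange tab, so it is the one meant. I'll confirm it in a crop.

Run:
```python
from h import *
np.set_printoptions(precision=4,suppress=True)
s=eyes.camera("side");t=eyes.camera("top")
a=cv2.resize(s["image"][80:300,300:420],(327,600),interpolation=3);b=cv2.resize(t["image"][130:215,140:400],(470,154),interpolation=3)
c=cv2.resize(t["image"][140:215,340:410],(415,445),interpolation=3)
o=np.zeros((600,800,3),np.uint8);o[:,:327]=a;o[:154,330:]=b;o[155:600,330:745]=c
cv2.imwrite("pics/c.png",o[:,:,::-1])
def best(c,n,near):
    l=eyes.landmark_of(c,n); l=[x for x in l if np.hypot(*(np.array(x["xy"])-near))<40]
    return l[0]["xy"] if l else None
for n,ns,nt in [("hanger_grip",(372,204),(379,176)),("hanger_nose",(368,231),(374,179)),("hanger",(368,231),(374,179)),("stand_seat",(371,230),(373,180)),("rail_mid",(329,128),(224,163)),("rail_lip",(329,124),(218,166)),("rail_bar_zone",(331,130),(223,164)),("parked",(321,109),(170,159))]:
    x,y=best(s,n,ns),best(t,n,nt)
    if x is not None and y is not None: print(n,x,y,*tri([(s,x),(t,y)]))
for col,lo,hi in [("yellow",(22,150,120),(32,255,255)),("orange",(5,170,120),(16,255,255)),("green",(50,120,50),(80,255,255))]:
  for nm,c in (("s",s),("t",t)):
    m=cv2.inRange(cv2.cvtColor(c["image"],cv2.COLOR_RGB2HSV),lo,hi);n,L,S,C=cv2.connectedComponentsWithStats(m)
    print(col,nm,[(C[i].round(1).tolist(),S[i].tolist()) for i in range(1,n) if S[i][4]>25 and 100<C[i][0]<420 and 80<C[i][1]<240])
```

```text
hanger_grip [369.9, 205.4] [378.7, 173.7] [ 0.5601 -0.1852  0.2363] [4.0, 4.0]
hanger_nose [369.5, 227.6] [373.7, 177.7] [ 0.5624 -0.1809  0.165 ] [2.5, 2.5]
hanger [370.3, 224.9] [375.6, 178.1] [ 0.5609 -0.1849  0.177 ] [1.2, 1.2]
stand_seat [371.7, 227.4] [375.0, 179.4] [ 0.5616 -0.1851  0.1685] [1.7, 1.7]
rail_mid [329.9, 128.6] [222.8, 164.4] [0.5889 0.2078 0.2005] [1.5, 1.5]
rail_lip [329.9, 124.7] [219.6, 165.1] [0.5879 0.2131 0.2101] [1.1, 1.1]
rail_bar_zone [327.8, 131.8] [221.4, 169.0] [0.5817 0.2136 0.1875] [1.0, 1.0]
parked [323.2, 111.4] [171.3, 156.8] [0.612  0.3497 0.1763] [1.7, 1.7]
yellow s [([332.2, 136.8], [321, 108, 23, 59, 144])]
yellow t [([153.6, 159.6], [145, 158, 18, 4, 37]), ([236.3, 169.3], [169, 161, 133, 18, 331])]
orange s [([193.8, 193.2], [188, 188, 13, 10, 79]), ([371.5, 206.3], [367, 198, 10, 17, 129])]
orange t [([378.1, 175.7], [375, 171, 7, 10, 56])]
green s [([322.0, 88.2], [319, 85, 7, 10, 41])]
green t [([162.8, 154.0], [158, 149, 10, 11, 84])]
```

View pics/c.png

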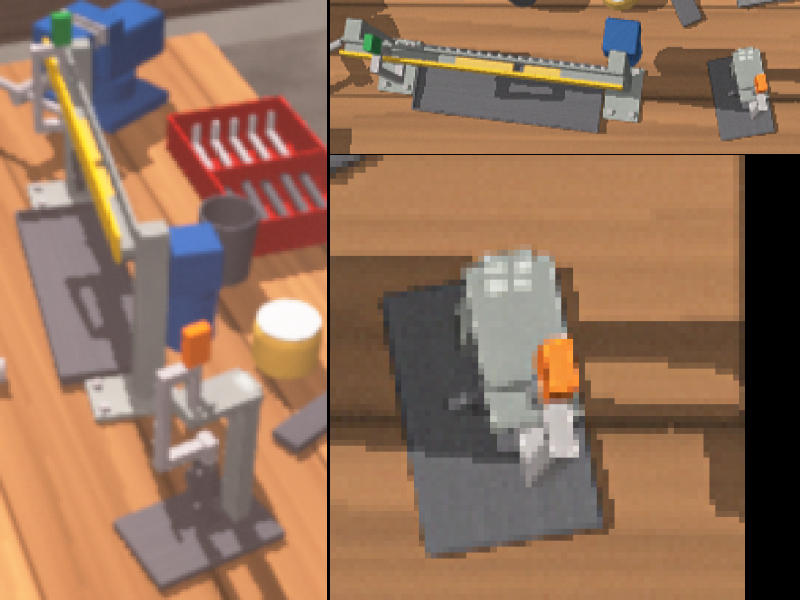

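Confirmed: a steel hanger with an orange tab stands on the stand (top about 378,175). A dark spot in the yellow and brass strip, near top (243,167), could be the notch. Next I'll fit the yaws and set up the move helper.

```bash
cat >> h.py <<'E'
def delta(pos,yaw,st=None):
    "row numbers for world pos & yaw (deg, world yaw of tool y minus 90), tool straight down"
    st=st or r.read_state(); R=Ro.from_quat(st["eef_rot"])
    y=np.radians(yaw); T=Ro.from_matrix(np.array([[-np.cos(y),-np.sin(y),0],[-np.sin(y),np.cos(y),0],[0,0,-1]]).T)
    d=R.inv().apply(np.array(pos)-st["ee_pos"])/.2; w=(R.inv()*T).as_rotvec()/(np.pi/2)
    return d.round(3),w.round(4)
def yawnow(st):
    v=Ro.from_quat(st["eef_rot"]).apply([0,1,0]); return np.degrees(np.arctan2(v[1],v[0]))-90
E
python3 - <<'E'
from h import *
np.set_printoptions(precision=4,suppress=True)
t=eyes.camera("top")
hsv=cv2.cvtColor(t["image"],cv2.COLOR_RGB2HSV)
m=cv2.inRange(hsv,(22,150,120),(32,255,255));n,L,S,C=cv2.connectedComponentsWithStats(m)
i=[i for i in range(1,n) if S[i][4]>200 and 200<C[i][0]<270 and 140<C[i][1]<200][0]
v,u=np.where(L==i); P=np.array([onz(t,(a,b),.21) for a,b in zip(u,v)])
vx,vy,x0,y0=cv2.fitLine(P[:,:2].astype(np.float32),cv2.DIST_HUBER,0,.01,.01).ravel(); 
if vy<0: vx,vy=-vx,-vy
print("rail yaw",np.degrees(np.arctan2(-vx,vy)),x0,y0,P.min(0),P.max(0))
# tray quads/ stand base via dark region
g=cv2.cvtColor(t["image"],cv2.COLOR_RGB2GRAY);
for cr in [(427,555),(385,297),(604,528)]:
    px=(340+(cr[0]-330)/5.93,140+(cr[1]-155)/5.93); print("base corner",onz(t,px,.005))
print("notch?",onz(t,(243.4,167.5),.2))
st=r.read_state();print(yawnow(st)); print(delta([.45,.42,.40],-10),delta([.5,.3,.4],0))
E
```

```text
rail yaw -6.548885 0.57979137 0.19776219 [0.5554 0.0062 0.21  ] [0.5964 0.3429 0.21  ]
base corner [ 0.4997 -0.1473  0.005 ]
base corner [ 0.63   -0.1257  0.005 ]
base corner [ 0.5141 -0.2356  0.005 ]
notch? [0.5829 0.1545 0.2   ]
-23.5362410085947
(array([-1.224, -0.301, -0.887]), array([ 0.    , -0.    , -0.1504])) (array([-1.693, -0.751, -0.887]), array([ 0.    , -0.    , -0.2615]))
```

Request:
play_rows(motion=[[-0.2, 0, -0.3, 0, 0, 0, 100], [-0.4, -0.1, -0.6, 0, 0, -0.08, 100], [-0.7, -0.2, -0.85, 0, 0, -0.15, 100], [-1, -0.3, -0.85, 0, 0, -0.25, 100], [-1, -0.6, -0.85, 0, 0, -0.36, 100]])

```text
time: 2.58
ee_pos: [0.3878, 0.3961, 0.3904]
eef_rot: [-0.079, 0.997, -0.0, 0.0]
ft_force: [-0.2, -0.4, 0.7]
width: 0.087
```

Run:
```python
from h import *
np.set_printoptions(precision=4,suppress=True)
st=r.read_state();print(st["ee_pos"],yawnow(st),delta([.5,.1,.4],9.3),delta([.5,-.1,.4],9.3),delta([.46,-.185,.40],9.3))
```

```text
[0.3878 0.3961 0.3904] 9.005772530226437 (array([-0.322, -1.55 , -0.046]), array([-0.0006,  0.0001, -0.0033])) (array([-0.166, -2.538, -0.046]), array([-0.0006,  0.0001, -0.0033])) (array([ 0.098, -2.926, -0.045]), array([-0.0006,  0.0001, -0.0033]))
```

Request:
play_rows(motion=[[-0.1, -0.25, -0.1, 0, 0, 0, 100], [-0.2, -0.5, -0.1, 0, 0, 0, 100], [-0.3, -0.75, -0.1, 0, 0, 0, 100], [-0.35, -1, -0.1, 0, 0, 0, 100], [-0.35, -1, -0.1, 0, 0, 0, 100]])

```text
time: 3.2
ee_pos: [0.4867, 0.2065, 0.4114]
eef_rot: [-0.074, 0.997, -0.0, 0.001]
ft_force: [-0.8, 0.5, -0.3]
width: 0.0869
```

Run:
```python
from h import *
np.set_printoptions(precision=4,suppress=True)
w=eyes.camera("wrist"); save(w,"d.png"); st=r.read_state();print(st["ee_pos"],yawnow(st),-w["R"].T@w["t"])
for n in ["rail_mid","rail_lip","rail_bar_zone","parked"]:
    for x in eyes.landmark_of(w,n)[:2]: print(n,x["p"],x["xy"],onz(w,x["xy"],{"rail_mid":.2,"rail_lip":.216,"rail_bar_zone":.19,"parked":.19}[n]))
```

```text
[0.4856 0.2093 0.4112] 8.65519617641742 [0.4169 0.1971 0.5741]
rail_mid 0.94 [296.6, 244.1] [0.5875 0.1975 0.2   ]
rail_lip 0.94 [300.5, 246.9] [0.5834 0.2031 0.216 ]
rail_bar_zone 0.98 [300.1, 243.1] [0.5898 0.2022 0.19  ]
parked 0.93 [397.1, 265.6] [0.6039 0.3461 0.19  ]
```

View pics/d.png

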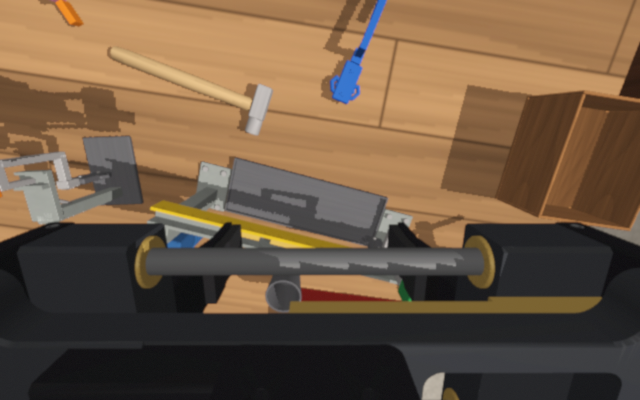

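Request:
play_rows(motion=[[-0.25, -0.07, 0, 0, 0, 0, 100], [-0.5, -0.14, 0, 0, 0, 0, 100], [-0.8, -0.22, 0, 0, 0, 0, 100], [-0.8, -0.22, 0, 0, 0, 0, 100]])

```text
time: 3.95
ee_pos: [0.6528, 0.1926, 0.4041]
eef_rot: [-0.077, 0.997, -0.002, -0.004]
ft_force: [-0.3, 0.3, -1.1]
width: 0.0869
```

Run:
```python
from h import *
np.set_printoptions(precision=4,suppress=True)
w=eyes.camera("wrist"); save(w,"e.png",(130,110,530,300),2); st=r.read_state();print(st["ee_pos"],yawnow(st),-w["R"].T@w["t"])
np.save("w.npy",w,allow_pickle=True)
for n in ["rail_mid","rail_lip","rail_bar_zone","parked"]:
    for x in eyes.landmark_of(w,n)[:2]: print(n,x["p"],x["xy"],onz(w,x["xy"],{"rail_mid":.2,"rail_lip":.216,"rail_bar_zone":.19,"parked":.19}[n]))
```

```text
[0.6511 0.193  0.4068] 8.873252683488616 [0.5846 0.1834 0.5675]
rail_mid 0.64 [331.6, 127.4] [0.5891 0.2042 0.2   ]
rail_lip 0.97 [332.4, 121.4] [0.5821 0.203  0.216 ]
rail_lip 0.57 [331.3, 124.3] [0.5855 0.2023 0.216 ]
rail_bar_zone 0.84 [332.7, 129.1] [0.5911 0.2065 0.19  ]
parked 0.87 [436.3, 154.5] [0.6019 0.3432 0.19  ]
```

View pics/e.png

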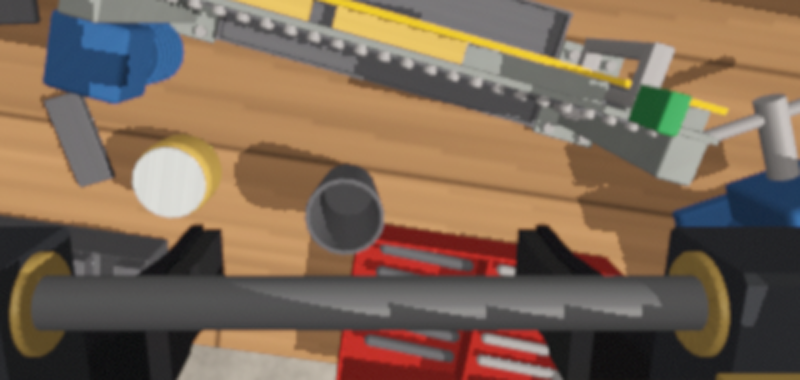

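The notch shows as a gap in the brass at wrist pixel (291,115), and the green parked tab is at (460,165). Next I'll measure the gap and the lip line numerically.

Run:
```python
from h import *
np.set_printoptions(precision=4,suppress=True)
w=np.load("w.npy",allow_pickle=True).item(); I=w["image"]; hsv=cv2.cvtColor(I,cv2.COLOR_RGB2HSV)
print(I[115,270],I[115,291],I[130,340],I[112,300]); print(hsv[115,270],hsv[130,340],hsv[132,400])
m=cv2.inRange(hsv,(15,100,120),(32,180,255)); m[:,:150]=0;m[200:]=0
m2=cv2.inRange(hsv,(22,185,120),(32,255,255)); m2[200:]=0
for nm,mm,z in (("brass",m,.2),("lip",m2,.214)):
    n,L,S,C=cv2.connectedComponentsWithStats(mm)
    for i in range(1,n):
        if S[i][4]<60: continue
        v,u=np.where(L==i); P=np.array([onz(w,(a,b),z) for a,b in zip(u,v)])
        vx,vy,x0,y0=cv2.fitLine(P[:,:2].astype(np.float32),cv2.DIST_HUBER,0,.01,.01).ravel(); k=np.sign(vy)
        print(nm,S[i],C[i].round(1),"yaw",np.degrees(np.arctan2(-vx*k,vy*k)),"c",x0,y0,"y",P[:,1].min(),P[:,1].max(), "width",np.percentile(abs((P[:,0]-x0)*vy-(P[:,1]-y0)*vx),95)*2)
print(onz(w,(291,115.5),.2),onz(w,(291,115.5),.19))
# green tab
g=cv2.inRange(hsv,(50,120,50),(80,255,255));v,u=np.where(g>0);print("green",u.mean(),v.mean(),onz(w,(u.mean(),v.mean()),.274), u.min(),u.max(),v.min(),v.max())
# profile along the bar
yaw=np.radians(-6.5)
```

```text
[229 194 103] [108 105 108] [232 197 103] [227 193  59]
[ 22 140 229] [ 22 142 232] [165   4 121]
brass [  150     0   466   200 37062] [378.2  71.8] yaw -7.1283107 c 0.52927005 0.29125768 y -0.01798259812765754 0.5497166228553992 width 0.16112780282862246
brass [236   0  35  11 210] [256.4   3.4] yaw 1.5316947 c 0.46971726 0.09910072 y 0.07635136117455908 0.11360073207883888 width 0.008684167167560453
brass [ 174  129  243   71 8340] [291.3 170.8] yaw 1.0131466 c 0.65011615 0.16322927 y 0.014897053874543847 0.3277143086463373 width 0.06537124689478818
brass [465 138  15   9  66] [470.5 142.1] yaw 10.284051 c 0.57999295 0.37752807 y 0.37039705867317474 0.3871246474925455 width 0.008847559156359786
brass [150 166  17  34 318] [155.3 187.1] yaw -76.41477 c 0.6981836 -0.007768149 y -0.01494201903430828 0.006397623054256979 width 0.016794260521984468
brass [478 176  33  24 365] [499.  188.7] yaw 60.448715 c 0.63370943 0.42785624 y 0.40710504749350523 0.44591396579890974 width 0.02587708333905379
lip [163  71 282  82 728] [298.  110.1] yaw -6.528238 c 0.5786581 0.18719141 y 0.005342933966248409 0.34140972917580886 width 0.003366212363857431
[0.5829 0.1532 0.2   ] [0.5828 0.1524 0.19  ]
green 459.6960167714885 164.74633123689728 [0.6044 0.3335 0.274 ] 445 474 154 177
```

Run:
```python
from h import *
np.set_printoptions(precision=4,suppress=True)
w=np.load("w.npy",allow_pickle=True).item(); I=w["image"]
for off in (-.003,0,.003):
    A=np.array([.5838+off,.153,.2]); d=np.array([.1137,.9935,0])
    print(off,[(int(s*1000),int(cv2.getRectSubPix(I,(1,1),tuple(map(float,proj(w,A+d*s))))[0,0,0]-0)-int(cv2.getRectSubPix(I,(1,1),tuple(map(float,proj(w,A+d*s))))[0,0,2])) for s in np.arange(-.02,.021,.002)])
st=r.read_state(); print(delta([.56,.0,.4],9.3),delta([.49,-.2,.4],9.3))
```

```text
-0.003 [(-20, 128), (-18, 128), (-16, 128), (-14, 128), (-12, 128), (-10, 127), (-8, 115), (-6, 40), (-4, 1), (-2, 1), (0, 0), (1, -1), (3, -1), (5, 8), (7, 83), (9, 127), (11, 130), (13, 130), (15, 129), (17, 130), (19, 130)]
0 [(-20, 131), (-18, 129), (-16, 129), (-14, 130), (-12, 130), (-10, 129), (-8, 107), (-6, 24), (-4, 0), (-2, 0), (0, 0), (1, 0), (3, -1), (5, 14), (7, 94), (9, 128), (11, 130), (13, 130), (15, 129), (17, 129), (19, 129)]
0.003 [(-20, 130), (-18, 130), (-16, 130), (-14, 130), (-12, 131), (-10, 129), (-8, 102), (-6, 17), (-4, 0), (-2, 0), (0, 0), (1, -1), (3, 0), (5, 24), (7, 107), (9, 129), (11, 130), (13, 130), (15, 130), (17, 130), (19, 130)]
(array([ 0.589, -0.884,  0.06 ]), array([ 0.0008,  0.0014, -0.0039])) (array([ 1.09 , -1.817,  0.058]), array([ 0.0008,  0.0014, -0.0039]))
```

Request:
play_rows(motion=[[0.1, -0.25, 0, 0, 0, 0, 100], [0.15, -0.5, 0, 0, 0, 0, 100], [0.2, -0.75, 0, 0, 0, 0, 100], [0.25, -1, 0, 0, 0, 0, 100]])

```text
time: 4.7
ee_pos: [0.63, -0.014, 0.4129]
eef_rot: [-0.078, 0.997, 0.001, 0.002]
ft_force: [0.6, -0.5, 0.0]
width: 0.0868
```

Request:
play_rows(motion=[[0.05, -0.25, 0, 0, 0, 0, 100], [0.15, -0.5, 0, 0, 0, 0, 100], [0.2, -0.8, 0, 0, 0, 0, 100], [0.2, -0.8, 0, 0, 0, 0, 100], [0.2, -0.8, 0, 0, 0, 0, 100]])

```text
time: 5.32
ee_pos: [0.616, -0.1766, 0.4121]
eef_rot: [-0.078, 0.997, 0.0, 0.001]
ft_force: [0.0, 1.0, -0.4]
width: 0.087
```

Run:
```python
from h import *
np.set_printoptions(precision=4,suppress=True)
w=eyes.camera("wrist"); save(w,"f.png"); st=r.read_state();print(st["ee_pos"],yawnow(st),-w["R"].T@w["t"],st["time"])
for n,z in [("hanger_grip",.236),("hanger_nose",.17),("stand_seat",.17)]:
    for x in eyes.landmark_of(w,n)[:2]: print(n,x["p"],x["xy"],onz(w,x["xy"],z))
hsv=cv2.cvtColor(w["image"],cv2.COLOR_RGB2HSV)
m=cv2.inRange(hsv,(3,170,100),(17,255,255));n,L,S,C=cv2.connectedComponentsWithStats(m)
for i in range(1,n):
    if S[i][4]>60:
        v,u=np.where(L==i); rr=cv2.minAreaRect(np.c_[u,v].astype(np.float32)); print(S[i],rr,onz(w,rr[0],.254)); b=cv2.boxPoints(rr); print([onz(w,p,.254)[:2] for p in b])
```

```text
[ 0.6163 -0.1758  0.4118] 8.98364463123265 [ 0.5462 -0.1867  0.5748] 5.375
hanger_grip 0.86 [316.4, 132.1] [ 0.5614 -0.1817  0.236 ]
hanger_nose 0.68 [314.4, 129.4] [ 0.5613 -0.184   0.17  ]
stand_seat 0.66 [313.9, 129.0] [ 0.5609 -0.1847  0.17  ]
[309 121  11  20 188] ((314.0, 130.5), (19.0, 10.0), 90.0) [ 0.5594 -0.1848  0.254 ]
[array([ 0.5505, -0.1916]), array([ 0.5488, -0.1811]), array([ 0.5684, -0.1779]), array([ 0.5701, -0.1886])]
```

View pics/f.png

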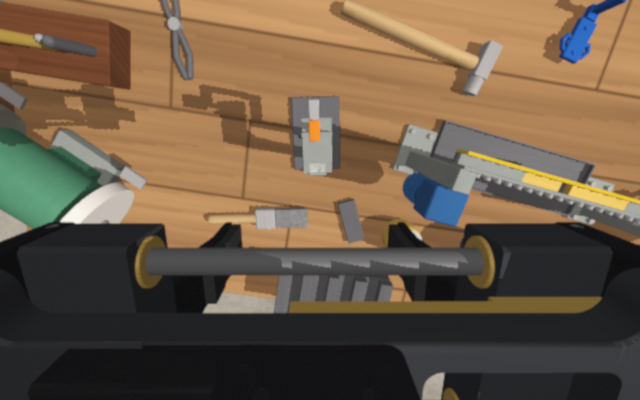

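The orange tab lies at wrist (314,130), square in the image, so its yaw is about 9°. Its position is (0.560, -0.1845), which agrees with the other estimates. I'm approaching it now.

Request:
play_rows(motion=[[0.15, 0, 0.1, 0, 0, 0, 100], [0.285, 0, 0.3, 0, 0, 0, 70], [0.285, 0, 0.5, 0, 0, 0, 50], [0.285, 0, 0.7, 0, 0, 0, 50], [0.285, 0, 0.7, 0, 0, 0, 50]])

```text
time: 6.15
ee_pos: [0.5589, -0.1847, 0.2685]
eef_rot: [-0.078, 0.997, 0.001, -0.002]
ft_force: [-0.5, -0.4, 1.2]
width: 0.0545
```

Run:
```python
from h import *
np.set_printoptions(precision=4,suppress=True)
s=eyes.camera("side"); st=r.read_state();print(st["ee_pos"],yawnow(st),delta([.5597,-.1845,.221],9.2))
a=cv2.resize(s["image"][120:280,300:460],(500,500),interpolation=3)
cv2.imwrite("pics/g.png",a[:,:,::-1])
```

```text
[ 0.5599 -0.1853  0.2709] 8.93420297261892 (array([0.   , 0.004, 0.25 ]), array([ 0.0005, -0.0008, -0.003 ]))
```

Request:
play_rows(motion=[[0, 0, 0.12, 0, 0, 0, 45], [0, 0, 0.25, 0, 0, 0, 45], [0, 0, 0.25, 0, 0, 0, 45]])

```text
time: 6.58
ee_pos: [0.5603, -0.1858, 0.2213]
eef_rot: [-0.078, 0.997, 0.0, -0.0]
ft_force: [0.7, 1.3, -0.2]
width: 0.0395
```

Request:
play_rows(motion=[[0, 0, 0, 0, 0, 0, 25], [0, 0, 0, 0, 0, 0, 12], [0, 0, 0, 0, 0, 0, 5], [0, 0, 0, 0, 0, 0, 0], [0, 0, 0, 0, 0, 0, 0]], squeeze=40)

```text
time: 7.2
ee_pos: [0.5603, -0.1859, 0.2213]
eef_rot: [-0.077, 0.997, 0.0, 0.0]
ft_force: [-0.8, 1.1, 4.7]
width: 0.0118
```

Run:
```python
from h import *
np.set_printoptions(precision=4,suppress=True)
st=r.read_state();print(st["ee_pos"],yawnow(st),st["ft_force"],st["torque"],st["width"])
```

```text
[ 0.5603 -0.1859  0.2213] 8.878958560295771 [-0.7906  1.1208  4.6733] [0.547  0.2925 0.0059] 0.011770157087592955
```

Request:
play_rows(motion=[[0, 0, -0.03, 0, 0, 0, 0], [0, 0, -0.06, 0, 0, 0, 0], [0, 0, -0.09, 0, 0, 0, 0], [0, 0, -0.09, 0, 0, 0, 0]])

```text
time: 7.7
ee_pos: [0.5603, -0.1863, 0.2393]
eef_rot: [-0.077, 0.997, -0.0, 0.0]
ft_force: [-0.5, -0.6, -5.2]
width: 0.0122
```

Run:
```python
from h import *
np.set_printoptions(precision=4,suppress=True)
st=r.read_state();print(st["ee_pos"],yawnow(st),st["ft_force"],st["torque"],st["width"])
s=eyes.camera("side");cv2.imwrite("pics/g.png",cv2.resize(s["image"][120:280,300:460],(500,500),interpolation=3)[:,:,::-1])
```

```text
[ 0.5603 -0.1863  0.2393] 8.859162813197358 [-0.5057 -0.5735 -5.2158] [ 0.05   -0.0502 -0.0045] 0.012227983654793963
```

View pics/g.png

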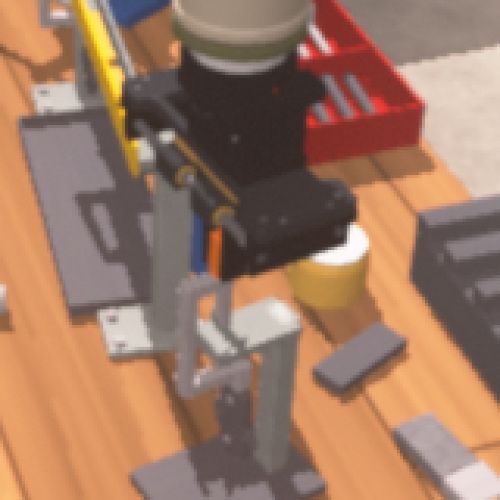

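The hanger is held (weight 5.2 N) and hangs upright, with its nose clear of the ledge at crop (230,330). Next I'll draw it out to -x.

Request:
play_rows(motion=[[0.1, 0, 0, 0, 0, 0, 0], [0.2, 0, 0, 0, 0, 0, 0], [0.3, 0, 0, 0, 0, 0, 0], [0.4, 0, 0, 0, 0, 0, 0], [0.4, 0, 0, 0, 0, 0, 0]])

```text
time: 8.38
ee_pos: [0.4799, -0.1991, 0.2389]
eef_rot: [-0.077, 0.997, 0.0, 0.0]
ft_force: [-0.6, 1.2, -5.0]
width: 0.012
```

Run:
```python
from h import *
np.set_printoptions(precision=4,suppress=True)
st=r.read_state();print(st["ee_pos"],yawnow(st),st["ft_force"],delta([.47,-.02,.30],0),delta([.47,.14,.30],-6.5))
```

```text
[ 0.4799 -0.1991  0.2389] 8.77919944291672 [-0.6435  1.233  -5.0351] (array([-0.088,  0.893, -0.305]), array([0.0002, 0.    , 0.0975])) (array([-0.21 ,  1.684, -0.305]), array([ 0.0002, -0.    ,  0.1698]))
```

Request:
play_rows(motion=[[0, 0.2, -0.1, 0, 0, 0.03, 0], [0, 0.45, -0.18, 0, 0, 0.06, 0], [0, 0.7, -0.18, 0, 0, 0.1, 0], [0, 0.95, -0.18, 0, 0, 0.13, 0], [0, 1, -0.18, 0, 0, 0.17, 0]])

```text
time: 9.0
ee_pos: [0.4501, 0.0032, 0.2748]
eef_rot: [0.054, 0.999, 0.001, 0.0]
ft_force: [-0.2, 0.8, -4.6]
width: 0.012
```

Run:
```python
from h import *
np.set_printoptions(precision=4,suppress=True)
st=r.read_state();print(st["ee_pos"],yawnow(st),st["ft_force"],delta([.5129,.1933,.2755],-6.53))
```

```text
[0.4501 0.0032 0.2748] -6.215363519710408 [-0.1983  0.8071 -4.6293] (array([-0.209,  0.979, -0.002]), array([0.0007, 0.0001, 0.0035]))
```

Request:
play_rows(motion=[[0, 0.25, 0, 0, 0, 0, 0], [0, 0.5, 0, 0, 0, 0, 0], [-0.1, 0.75, 0, 0, 0, 0, 0], [-0.2, 0.97, 0, 0, 0, 0, 0], [-0.2, 0.97, 0, 0, 0, 0, 0]])

```text
time: 9.62
ee_pos: [0.512, 0.1918, 0.2734]
eef_rot: [0.053, 0.999, 0.0, -0.001]
ft_force: [1.7, 0.9, -5.6]
width: 0.0116
```

Run:
```python
from h import *
np.set_printoptions(precision=4,suppress=True)
st=r.read_state();print(st["ee_pos"],yawnow(st),st["ft_force"],delta([.5129,.1933,.2755],-6.53),delta([.5874,.1848,.2755],-6.53))
s=eyes.camera("side");t=eyes.camera("top")
for n in ["hanger_nose","rail_lip","rail_mid","hanger_grip"]:
    A=eyes.landmark_of(s,n)[:2];B=eyes.landmark_of(t,n)[:2]; print(n,[(x["xy"],round(x["p"],2)) for x in A],[(x["xy"],round(x["p"],2)) for x in B])
o=np.vstack([cv2.resize(s["image"][80:200,260:400],(560,480),interpolation=3)])
cv2.imwrite("pics/i.png",o[:,:,::-1])
tip=np.array(st["ee_pos"])-[0,0,.0513]; print("pred tip px",proj(s,tip),proj(t,tip+[0,0,.066]))
```

```text
[0.512  0.1918 0.2734] -6.127994344058379 [ 1.7405  0.9157 -5.5523] (array([-0.004,  0.008, -0.01 ]), array([ 0.0005, -0.0013,  0.0045])) (array([-0.378,  0.006, -0.011]), array([ 0.0005, -0.0013,  0.0045]))
hanger_nose [([215.9, 193.8], 0.84), ([255.3, 335.1], 0.79)] [([399.7, 294.1], 0.91), ([229.2, 193.5], 0.37)]
rail_lip [([328.7, 125.2], 0.96), ([414.7, 234.9], 0.27)] [([218.4, 168.6], 0.58), ([226.7, 196.6], 0.36)]
rail_mid [([329.7, 130.2], 0.84), ([382.5, 181.7], 0.44)] [([224.8, 162.1], 0.57)]
hanger_grip [([302.1, 108.4], 0.98), ([272.1, 315.6], 0.82)] [([386.1, 273.8], 0.65), ([371.3, 178.4], 0.57)]
pred tip px [305.6246 129.2549] [219.8533 190.7622]
```

View pics/i.png

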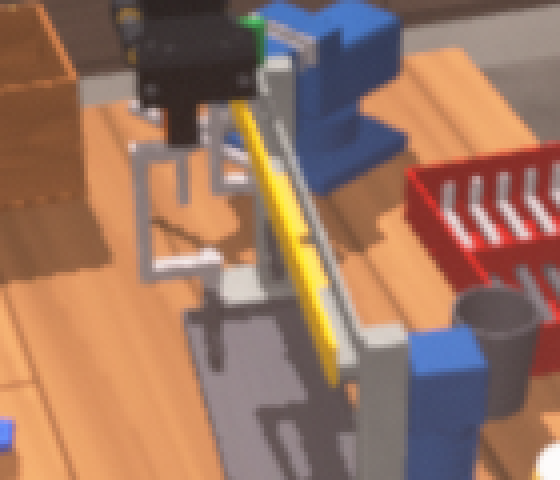

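The nose tip (side about 306,131) is in front of the lip, within 1.5 px of the prediction. Now I'll take it over the lip.

Request:
play_rows(motion=[[-0.1, 0, -0.01, 0, 0, 0.004, 0], [-0.2, 0, -0.01, 0, 0, 0.004, 0], [-0.3, 0, -0.01, 0, 0, 0.004, 0], [-0.375, 0.005, -0.01, 0, 0, 0.004, 0], [-0.375, 0.005, -0.01, 0, 0, 0.004, 0]])

```text
time: 10.75
ee_pos: [0.5868, 0.1794, 0.2764]
eef_rot: [0.06, 0.998, -0.0, -0.0]
ft_force: [1.0, -0.2, -5.6]
width: 0.0118
```

Run:
```python
from h import *
np.set_printoptions(precision=4,suppress=True)
st=r.read_state();print(st["ee_pos"],yawnow(st),st["ft_force"],st["torque"],delta([.5874,.1848,.2755],-6.53))
s=eyes.camera("side");tip=np.array(st["ee_pos"])-[0,0,.0513]; print(proj(s,tip))
o=np.vstack([cv2.resize(s["image"][90:160,290:370],(640,560),interpolation=3)])
cv2.imwrite("pics/j.png",o[:,:,::-1])
```

```text
[0.5868 0.1794 0.2764] -6.854919318196437 [ 1.0439 -0.2023 -5.5986] [-0.1032 -0.1366 -0.0284] (array([0.   , 0.027, 0.004]), array([-0.0003, -0.0002, -0.0036]))
[332.7215 126.091 ]
```

View pics/j.png

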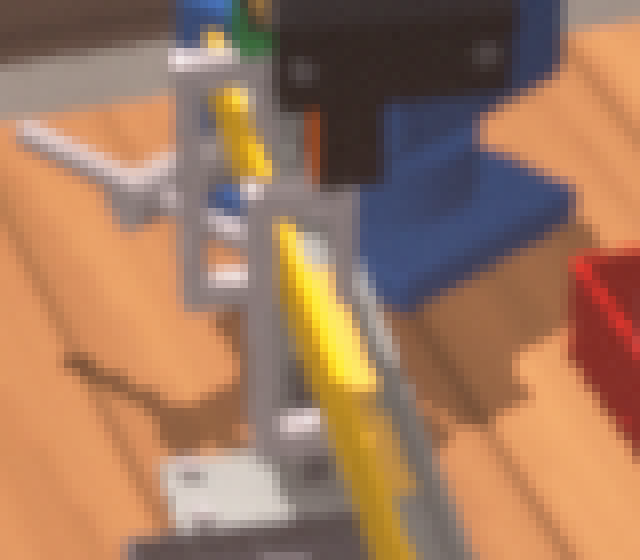

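The nose is inside the channel, between the lip and the web, with no contact force. I'm lowering it gently onto the bar.

Request:
play_rows(motion=[[0, 0, 0.02, 0, 0, -0.003, 0], [0, 0, 0.05, 0, 0, -0.003, 0], [0, 0, 0.08, 0, 0, -0.003, 0], [0, 0, 0.1, 0, 0, -0.003, 0], [0, 0, 0.1, 0, 0, -0.003, 0]])

```text
time: 11.42
ee_pos: [0.5862, 0.1799, 0.2564]
eef_rot: [0.057, 0.998, -0.0, -0.0]
ft_force: [0.3, 0.5, -5.2]
width: 0.0113
```

Request:
play_rows(motion=[[0, 0, 0.01, 0, 0, 0, 0], [0, 0, 0.015, 0, 0, 0, 0], [0, 0, 0.015, 0, 0, 0, 0]])

```text
time: 11.8
ee_pos: [0.5863, 0.18, 0.2538]
eef_rot: [0.057, 0.998, 0.0, -0.0]
ft_force: [0.6, -0.8, -5.4]
width: 0.0119
```

Run:
```python
from h import *
np.set_printoptions(precision=4,suppress=True)
st=r.read_state();print(st["ee_pos"],yawnow(st),st["ft_force"],st["torque"])
```

```text
[0.5863 0.18   0.2538] -6.524273551731994 [ 0.5795 -0.7737 -5.4114] [ 0.0372  0.0483 -0.0752]
```

Request:
play_rows(motion=[[0, 0, 0.006, 0, 0, 0, 0], [0, 0, 0.012, 0, 0, 0, 0], [0, 0, 0.012, 0, 0, 0, 0]])

```text
time: 12.18
ee_pos: [0.5864, 0.18, 0.2515]
eef_rot: [0.057, 0.998, 0.0, 0.0]
ft_force: [0.0, -1.8, -4.0]
width: 0.0117
```

Request:
play_rows(motion=[[0, 0, 0.005, 0, 0, 0, 0], [0, 0, 0.005, 0, 0, 0, 0]])

```text
time: 12.42
ee_pos: [0.5866, 0.18, 0.2514]
eef_rot: [0.057, 0.998, 0.0, 0.001]
ft_force: [-2.1, -1.3, 4.2]
width: 0.0116
```

Contact with the bar is at tip z = 0.200, as expected. The notch should be about 27 mm toward -y, so I'll slide that way under a light load.

Request:
play_rows(motion=[[0, -0.015, -0.001, 0, 0, 0, 0], [0, -0.035, -0.001, 0, 0, 0, 0], [0, -0.055, -0.001, 0, 0, 0, 0], [0, -0.08, -0.001, 0, 0, 0, 0], [0, -0.08, -0.001, 0, 0, 0, 0]])

```text
time: 13.05
ee_pos: [0.585, 0.1649, 0.2514]
eef_rot: [0.057, 0.998, 0.001, 0.001]
ft_force: [0.0, 3.5, 5.1]
width: 0.0118
```

Run:
```python
from h import *
np.set_printoptions(precision=4,suppress=True)
st=r.read_state();print(st["ee_pos"],yawnow(st),st["ft_force"],st["torque"],delta([.5838,.153,.25],-6.53))
```

```text
[0.585  0.1649 0.2514] -6.497073706317437 [0.0211 3.4637 5.0982] [ 1.062  -0.0418  0.0134] (array([-0.001, -0.06 ,  0.007]), array([0.0013, 0.001 , 0.0004]))
```

Request:
play_rows(motion=[[0, -0.015, 0, 0, 0, 0, 0], [0, -0.03, 0, 0, 0, 0, 0], [0, -0.045, 0, 0, 0, 0, 0], [0, -0.06, 0, 0, 0, 0, 0], [0, -0.06, 0, 0, 0, 0, 0]])

```text
time: 13.68
ee_pos: [0.5827, 0.1508, 0.2493]
eef_rot: [0.057, 0.998, -0.001, -0.001]
ft_force: [-0.5, -0.5, -5.4]
width: 0.0118
```

The nose has dropped below the bar top and the contact force is gone, so it is in the notch. I'm lowering it to the floor (TCP about 0.2413).

Request:
play_rows(motion=[[0, 0.003, 0.01, 0, 0, 0, 0], [0, 0.003, 0.02, 0, 0, 0, 0], [0, 0.003, 0.03, 0, 0, 0, 0], [0, 0.003, 0.03, 0, 0, 0, 0]])

```text
time: 14.18
ee_pos: [0.5831, 0.1527, 0.2443]
eef_rot: [0.057, 0.998, -0.0, -0.0]
ft_force: [0.0, 0.1, -5.0]
width: 0.0116
```

Request:
play_rows(motion=[[0, 0, 0.006, 0, 0, 0, 0], [0, 0, 0.012, 0, 0, 0, 0], [0, 0, 0.015, 0, 0, 0, 0], [0, 0, 0.015, 0, 0, 0, 0]])

```text
time: 14.68
ee_pos: [0.5833, 0.1527, 0.2416]
eef_rot: [0.057, 0.998, 0.0, 0.0]
ft_force: [-0.3, 1.1, -4.6]
width: 0.0116
```

Run:
```python
from h import *
np.set_printoptions(precision=4,suppress=True)
st=r.read_state();print(st["ee_pos"],yawnow(st),st["ft_force"],st["torque"])
```

```text
[0.5833 0.1527 0.2416] -6.5263152612320425 [-0.3399  1.0678 -4.6294] [0.0024 0.0214 0.0142]
```

Request:
play_rows(motion=[[0, 0, 0.003, 0, 0, 0, 0], [0, 0, 0.005, 0, 0, 0, 0], [0, 0, 0.005, 0, 0, 0, 0]])

```text
time: 15.05
ee_pos: [0.5835, 0.1528, 0.2414]
eef_rot: [0.057, 0.998, 0.0, 0.0]
ft_force: [-1.8, -0.9, 3.3]
width: 0.0118
```

Seated: the TCP is at 0.2414, exactly 10.0 mm below the bar-top contact. I'm relieving the load and opening.

Request:
play_rows(motion=[[0, 0, -0.001, 0, 0, 0, 0], [0, 0, -0.001, 0, 0, 0, 18], [0, 0, -0.001, 0, 0, 0, 25], [0, 0, -0.001, 0, 0, 0, 40], [0, 0, -0.001, 0, 0, 0, 45]])

```text
time: 15.68
ee_pos: [0.5833, 0.1528, 0.2407]
eef_rot: [0.057, 0.998, 0.0, -0.0]
ft_force: [0.5, -0.3, -0.1]
width: 0.0338
```

Request:
play_rows(motion=[[0, 0, -0.05, 0, 0, 0, 45], [0, 0, -0.15, 0, 0, 0, 45], [0, 0, -0.35, 0, 0, 0, 45], [0, 0, -0.6, 0, 0, 0, 45], [0, 0, -0.6, 0, 0, 0, 45]])

```text
time: 16.3
ee_pos: [0.5845, 0.153, 0.366]
eef_rot: [0.057, 0.998, 0.002, 0.004]
ft_force: [0.1, 0.0, -0.9]
width: 0.0392
```

Request:
play_rows(motion=[[0.3, 0, -0.1, 0, 0, 0, 45], [0.6, 0, -0.1, 0, 0, 0, 45], [0.8, 0, -0.1, 0, 0, 0, 45], [0.8, 0, -0.1, 0, 0, 0, 45], [0.8, 0, -0.1, 0, 0, 0, 45]])

```text
time: 16.92
ee_pos: [0.4247, 0.1706, 0.3808]
eef_rot: [0.057, 0.998, 0.0, 0.0]
ft_force: [0.7, 0.6, 0.2]
width: 0.039
```

Run:
```python
from h import *
np.set_printoptions(precision=4,suppress=True)
s=eyes.camera("side");t=eyes.camera("top");s2=eyes.camera("side");st=r.read_state();print(st["ee_pos"],st["ft_force"],st["time"])
for nm,c in (("s",s),("t",t)):
    m=cv2.inRange(cv2.cvtColor(c["image"],cv2.COLOR_RGB2HSV),(3,170,100),(17,255,255));m[:100 if nm=="s" else 140]=0;n,L,S,C=cv2.connectedComponentsWithStats(m)
    print(nm,[(C[i].round(1).tolist(),S[i].tolist()) for i in range(1,n) if S[i][4]>25 and 200<C[i][0]<420 and 80<C[i][1]<200])
g=np.array([.5835,.1528,.2564]);print("pred tab px",proj(s,g),proj(t,g),"maxdiff",abs(s["image"].astype(int)-s2["image"])[80:170,290:380].max())
o=np.hstack([cv2.resize(s["image"][80:180,290:370],(480,600),interpolation=3),cv2.resize(t["image"][140:215,220:260],(320,600),interpolation=3)])
cv2.imwrite("pics/k.png",o[:,:,::-1])
```

```text
[0.4251 0.1705 0.3803] [0.1483 0.3739 0.4265] 17.075
s [([334.0, 121.7], [330, 116, 9, 13, 91]), ([376.8, 119.9], [361, 117, 34, 7, 40])]
t [([239.0, 163.9], [235, 159, 9, 11, 68])]
pred tab px [334.504 121.098] [239.8396 163.2718] maxdiff 24
```

View pics/k.png

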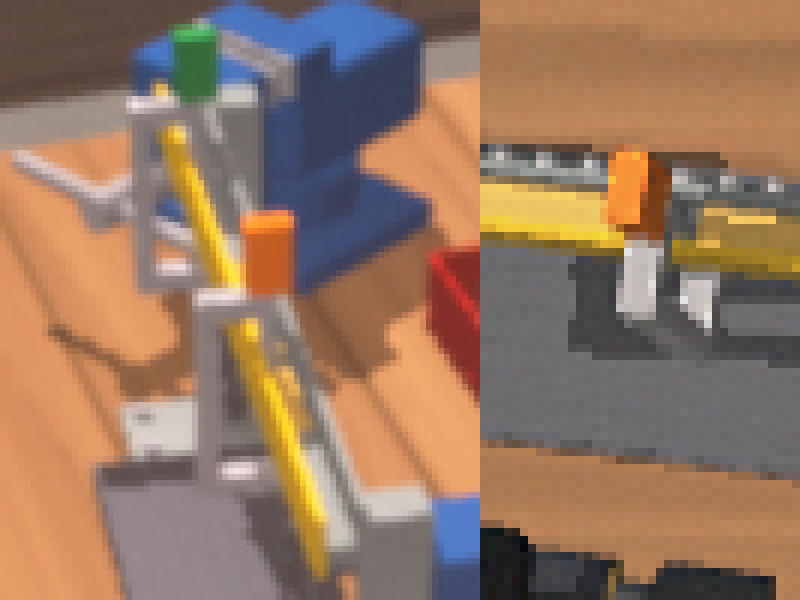

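The hanger stands upright behind the lip, with its tab at side (334,122), under 1 px from the seated prediction. The green hanger is where it was. I'll check that it is still, then hand in.

Request:
play_rows(motion=[[0, 0, 0, 0, 0, 0, 45], [0, 0, 0, 0, 0, 0, 45], [0, 0, 0, 0, 0, 0, 45], [0, 0, 0, 0, 0, 0, 45], [0, 0, 0, 0, 0, 0, 45]])

```text
time: 17.7
ee_pos: [0.4243, 0.1709, 0.3808]
eef_rot: [0.057, 0.998, 0.0, -0.0]
ft_force: [0.2, 0.1, -0.5]
width: 0.039
```

Run:
```python
from h import *
def tab(c):
    m=cv2.inRange(cv2.cvtColor(c["image"],cv2.COLOR_RGB2HSV),(3,170,100),(17,255,255)); M=m[112:132,325:345]; v,u=np.where(M>0); return (u.mean()+325).round(2),(v.mean()+112).round(2)
print([tab(eyes.camera("side")) for _ in range(4)]); print(r.read_state()["time"]); print(job.close_job())
```

```text
[(np.float64(333.97), np.float64(121.77)), (np.float64(334.01), np.float64(121.75)), (np.float64(334.01), np.float64(121.75)), (np.float64(334.06), np.float64(121.71))]
17.9
the job is handed in; nothing more can be done
None
```

The orange-tab hanger is hanging in the bar's notch, released, upright and still, and the job was handed in at 17.9 s. I lifted it off the stand and drew it clear. I then took it over the yellow lip, lowered it onto the brass bar, slid it about 27–30 mm toward -y until the nose dropped in, and lowered it to the floor.

- **Seating:** floor contact came 10.0 mm below the bar-top contact, which matches the notch depth.
- **Position and stillness:** the tab sat about 1 px from where a seated hanger should appear in both views. It moved less than 0.1 px over the last four pictures.
- **Forces:** the readings at the end of each move stayed below 6 N in every direction. I did not see forces in between.
- **Other things:** in the last picture the green-tab hanger looked unmoved. I did not measure it or the bench items again, but the arm went near none of them.
- **Disagreements:** the first automatic matches for the tab and nose mixed in the blue and pink look-alikes, so I chose by picture position and confirmed in a crop. The notch gap looked 14 mm wide from above instead of 16 mm, but its measured middle was right.

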